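Press a tube-lens barrel into a sprung V seat after locking its post

TASK

First lock the post: swing the lever of its black lock collar round until the lever lies over the black line on the metal plate. Then take the longer lens barrel out of its white rest, lay it centred lengthwise in the V seat on top of the post, and gently press it down so that it bears on both sloping faces and the sprung seat sinks about half of its travel. Finish while still holding it pressed down like that; leave the shorter barrel and all the other things where they are.

Things in the scene. Friction and masses are not known exactly. Their poses are not given: they have to be found in the camera images.
- lens_center (a point): Centre of the longer lens barrel: loose black cylinder with bright bands and glass ends, 44 mm in diameter, 80 mm long, 0.17 to 0.29 kg. Its axis is its own y; both ends alike. It lies level in one of two white rests, centre 41 mm above the table; the rest ends 13 mm below the barrel's axis, within 25 mm to either side, leaving room for fingers beside the barrel.
- v_center (a point): Where the barrel's centre lies when seated and centred in the V; sinks with the seat. y: along the groove (the barrel lies along it, either way round), z up; 115 mm above the table with the seat up. The steel seat is 60 mm wide, 50 mm long; its 45-degree faces end 11.5 mm below this point, 20 mm to either side. The 80 mm barrel overhangs both ends; its top is 22 mm above this point.
- seat (a joint): How far the V seat is pressed down (m): 0 up, 0.012 bottomed. Spring: it stays up under the barrel's weight; it then takes about 1.5 to 3 N of push to start moving and 0.8 N more per mm (some 7 N at half travel).
- collar (a joint): Angle of the lock collar under the V seat (rad): grows as the lever swings counter-clockwise seen from above. It starts between 0 and 0.4 (unlocked); the lever lies over the black line (locked) at 1.2; the stop is at 1.5. Light friction (about 0.8 N at the pin); it stays where it is left.
- lever_pin (a point): The upright steel pin at the end of the collar's lever, 12 mm in diameter, 80 mm from the post axis, from 29 to 72 mm above the table; the lever's arm, 9 mm thick, is at 29 mm. This point is in the pin, 56 mm above the table; it can be pinched or pushed from above.
- post_axis (a point): The vertical axis of the post, about which the collar turns, at the height of the lever's arm (29 mm). The black collar is 56 mm in diameter. Above it stands a housing 60 by 50 mm.
- lock_mark (a point): Where the pin's centre is to be (seen from above) when locked: on the black line, 5 by 62 mm and radial, on the 180 mm square metal plate 12 mm thick that carries the post.
- eyepiece_center (a point): Centre of the shorter barrel, 36 mm in diameter, 44 mm long, in the other white rest. Leave it alone.
- oil: Small bottle, 28 mm in diameter, 55 mm high, origin under its centre. Leave it alone.
- dish: Clear shallow dish, 60 mm in diameter, 14 mm high, origin under its centre. Leave it alone.
- slide_case: Flat grey slide case, 85 by 60 by 30 mm, origin under its centre. Leave it alone.
- driver: Screwdriver lying down, 150 mm long. Leave it alone.
- filter_cube: Dark filter cube with glass windows, 34 mm, origin under its centre. Leave it alone.
- objective: Steel microscope objective standing up, 30 mm in diameter, 44 mm high, origin under its centre. Leave it alone.
Mind the look-alikes: they are no part of the job. Leave any red look-alike of the part that bears lens_center alone.

How it is judged:
By the outcome, as a careful person would: the job done as asked, in the order asked, and still so for the second after the job is handed in, while the arm keeps its last pose, push and grip.
It also fails if it takes over 69 s, if anything falls off the work surface, if the arm or the gripper's body presses on something with over 40 N, if the wrist force passes 120 N, or if a joint passes its speed limit or range.

ROBOT

A 6-joint arm with a two-finger parallel gripper is mounted at the origin on the work surface. World frame = base frame: x ahead of the robot, y to its left, z up, the work surface at z = 0. Lengths are in mm, angles in rad, forces in N, time in s.
With the tool pointing down it reaches from about 350 to 975 mm from the base axis. Payload 7.1 kg.
Tool frame: the origin (TCP) lies at the very end of the fingers, on their centre line; the grasp point (between the pads) lies tcp_to_grasp behind it (tcp_to_grasp is the distance from the TCP to the grasp point, in mm); z points along the fingers, x is the direction in which the jaws open and shut, and the axes are right-handed (so a half turn about z gives the same grasp; the last joint's range is limited). The gripper opens to 88 mm and grips with 3 to 60 N. Pads are 20 mm wide; open, the fingers measure 115 mm over their backs; the gripper's body (75 mm by 178 mm) begins 61 mm behind the grasp point.
Start: joints at [1.32, 0.423, 1.63, -0, 1.089, -0.019], TCP at [143.55, 608.275, 222.675] pointing down, gripper open.
Joint ranges: [-3, 3], [-0.9, 2.11], [0.09, 2.58], [-1.31, 4.45], [0.11, 2.69], [-2.54, 2.54]. Speed limits (rad/s): [2.39, 2.39, 3.01, 3.14, 3.14, 3.14].

INTERFACE

Orientations are given as a rotation vector (axis times angle).
In Python, from workcell import get_obs, get_image, close_job, recognise, mark_of, tcp_to_grasp gives the robot as it stands. The module is installed in compiled form; this text tells all that it offers.
- The arm moves only by the tool move_arm, never from a script. Its argument "motion" is a list of rows, each a list of 7 numbers: the shift along the world's x, y, z in mm, then the turn, a rotation vector about the world's x, y, z in rad, then the finger opening in mm, from 0 to 87.8. A call has 1 to 5 rows; each row is the pose to reach, as a shift and turn from the pose commanded when the call began; what a row does not reach only later rows make up. A row lasts 1/12 s, in which the tool goes at most 41.7 mm and 7.16 degrees, less where a joint would pass 70% of its speed; a pose out of reach is approached as far as the arm can. A call with a gripper value outside its range is refused whole. The fingers move at their own pace and stop on an object; the grip force is fixed at half the most. Time passes only in rows, so rows that repeat a pose let the fingers close. It gives the time, the measured TCP pose, the force and the opening at its end, in the units of the state.
- get_obs(): the state, without advancing time (a new reading comes with each control period).
- get_image(name): name is "scene" or "top"; returns a dict with "color" (480x640x3 uint8, red, green, blue), "mtx" (3x3 intrinsics, pixels), "camera_from_world" (4x4, takes a point from world to camera coordinates). Camera axes: x right, y up, looking along -z (the intrinsics and any distortion apply to the point x, -y, -z); pixel columns grow to the right and rows downward; lengths in mm; the calibration is good to about 2 mm. A picture is of the moment at which its call begins. There is no depth.
- close_job(): hands the job in, once; it reports no verdict.
Trained networks look in a picture, given as the dict that the camera call returned (one of the last four; its "shot" number tells which), for a name from the list of things; names that differ only in an ending like _2 or _b are one class to them, and where a whole thing is asked for, a point or a joint stands for the part that bears it (a point fixed in the world has none). Each returns a list of dicts, best first, with "p" (0 to 1); they miss things now and then, are a little off and sometimes report something else, mostly with a low value. They report only what shows in the picture. A call takes as long as a camera call. They do not tell look-alikes from the thing itself.
- recognise(picture, label): "bbox" ([centre column, centre row, width, height] in pixels, round what is visible of it).
- mark_of(picture, label): "location" ([row, column] in pixels: a listed point, or the origin of a listed thing).
The state is a dict: "t": time; "qpos": joint angles; "qvel": joint speeds; "joint_torque": joint torques, N m; "ee_pos": TCP position; "orientation": TCP orientation; "ft_force": force on the tool from outside, world axes, zero at the start; "moment": the same for the moment, N m; "width": finger opening in mm.
Only numpy, scipy, OpenCV 4.12 (cv2) and the standard library are available. Lean on these libraries where they do the work, as an engineer would, in place of code of your own. Each camera call takes 0.05 s, during which the arm holds its last target. There are 200 camera calls.

## Working session

There is one attempt and no reset: what is moved stays moved. The work goes in short steps, Python scripts to look and compute and a tool call to move; the robot and the scene stay as the last step left them, time stands still between calls to the robot, and variables do not carry over. Pictures are saved under pics/ and viewed, about 8 in all and at most 12, crops included, and the job is handed in when it is done.

Besides the shell and the picture viewer there is one more tool, called as name(argument=value, ...), one argument or row to a line, values as JSON. move_arm: Moves the arm, as the interface text tells. Its arguments: {"type":"object","properties":{"motion":{"type":"array"}},"required":["motion"]}

```bash
mkdir -p pics; cat > h.py <<'E'
import numpy as np, cv2
from workcell import *
def ray(im,row,col):
    p=cv2.undistortPoints(np.array([[[col,row]]],float),im["mtx"],im.get("dist")).ravel()
    T=np.array(im["camera_from_world"]); R=T[:3,:3]
    return -R.T@T[:3,3], R.T@np.array([p[0],-p[1],-1.])
def at_z(im,row,col,z):
    o,d=ray(im,row,col); return o+d*(z-o[2])/d[2]
def pix(im,P):
    T=np.array(im["camera_from_world"]); c=T[:3,:3]@np.array(P,float)+T[:3,3]
    u=np.array(im["mtx"])@[c[0]/-c[2],-c[1]/-c[2],1]; return u[:2]
def save(im,name): cv2.imwrite("pics/"+name,im["color"][:,:,::-1])
E
python3 - <<'E'
from h import *
print(tcp_to_grasp, get_obs())
Z=dict(lens_center=41,v_center=115,lever_pin=56,post_axis=29,lock_mark=12,eyepiece_center=41,oil=0,dish=0,slide_case=0,driver=0,filter_cube=0,objective=0)
for n in("top","scene"):
    im=get_image(n); save(im,n+"0.png"); print(n,[k for k in im], np.linalg.inv(im["camera_from_world"])[:3,3])
    for k,z in Z.items():
        print(k,[(round(m["p"],2),np.round(m["location"]).tolist(),at_z(im,*m["location"],z)[:2].round(1).tolist()) for m in mark_of(im,k)[:3]])
E
```

```text
18.700000000000003 {'t': 0.0, 'qpos': array([ 1.31998859e+00,  4.23854314e-01,  1.63066981e+00, -2.63774050e-05,
        1.08858511e+00, -1.90573073e-02]), 'qvel': array([-0.00028337, -0.00022708,  0.00174455, -0.00010393, -0.00064058,
       -0.0010878 ]), 'joint_torque': array([-1.27664996e-03, -5.44613957e+01, -2.73658043e+01,  6.43929234e-02,
        2.28743203e-02, -8.66793152e-05]), 'ee_pos': array([143.43273352, 607.7599405 , 221.90121147]), 'orientation': array([ 2.46263171e+00,  1.94914333e+00, -1.87300815e-03]), 'ft_force': array([-0.00885269, -0.40645809, -0.21890448]), 'moment': array([0.04290546, 0.02786028, 0.02123834]), 'width': 87.94394268483637}
top ['color', 'mtx', 'camera_from_world', 'shot'] [ 374.74052557  -83.00774596 1472.51412473]
lens_center [(0.93, [296.0, 485.0], [439.5, -532.5]), (0.84, [243.0, 387.0], [574.7, -267.1])]
v_center [(0.69, [230.0, 218.0], [587.2, 179.2])]
lever_pin [(0.49, [238.0, 249.0], [576.4, 105.1])]
post_axis [(0.92, [231.0, 222.0], [597.5, 183.3])]
lock_mark [(0.75, [216.0, 247.0], [642.9, 119.8])]
eyepiece_center [(0.71, [243.0, 340.0
[... 447 characters left out ...]
] [1133.78946745  353.42630891 1026.52310678]
lens_center [(0.64, [152.0, 202.0], [451.6, -512.6]), (0.58, [225.0, 238.0], [579.5, -269.9])]
v_center [(0.75, [312.0, 401.0], [592.3, 175.4])]
lever_pin [(0.52, [301.0, 370.0], [572.3, 98.2])]
post_axis [(0.67, [336.0, 398.0], [592.9, 184.5])]
lock_mark [(0.58, [335.0, 360.0], [630.9, 115.5])]
eyepiece_center [(0.75, [248.0, 287.0], [562.1, -134.6]), (0.69, [433.0, 462.0], [697.8, 380.7])]
oil [(0.49, [201.0, 301.0], [398.0, -220.7])]
dish [(0.56, [242.0, 355.0], [423.4, -38.0])]
slide_case []
driver [(0.75, [272.0, 217.0], [691.4, -238.9])]
filter_cube [(0.81, [436.0, 460.0], [685.3, 382.5])]
objective [(0.59, [175.0, 283.0], [352.8, -316.9])]
```

View pics/top0.png

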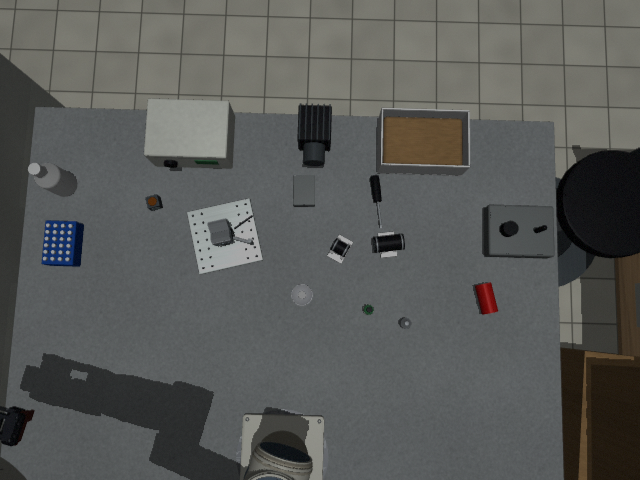

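View pics/scene0.png

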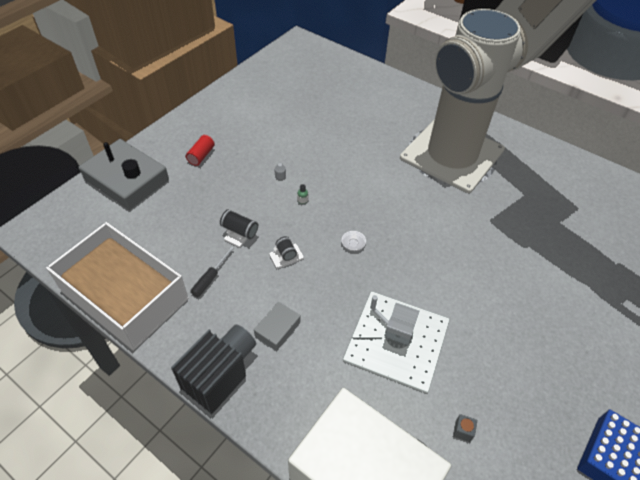

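```bash
python3 - <<'E'
from h import *
t=cv2.imread("pics/top0.png"); s=cv2.imread("pics/scene0.png")
f=lambda i,r,c,h,w,k:cv2.resize(i[r:r+h,c:c+w],None,fx=k,fy=k,interpolation=cv2.INTER_CUBIC)
# post top(187..267,195..275), lens top, scene post, scene lens
a=f(t,195,185,80,80,5);b=f(t,222,355,50,66,6)
c=f(s,285,340,100,114,3.5); d=f(s,195,205,60,66,5)
H=300
W=np.zeros((600,800,3),np.uint8)
for im,(y,x) in((f(t,200,190,75,100,4),(0,0)),(f(t,222,355,50,66,6),(0,400)),(f(s,290,345,75,100,4),(300,0)),(f(s,200,210,50,66,6),(300,400))):
    W[y:y+im.shape[0],x:x+im.shape[1]]=im[:300,:400]
cv2.imwrite("pics/crop1.png",W)
E
```

```text
(no output)
```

View pics/crop1.png

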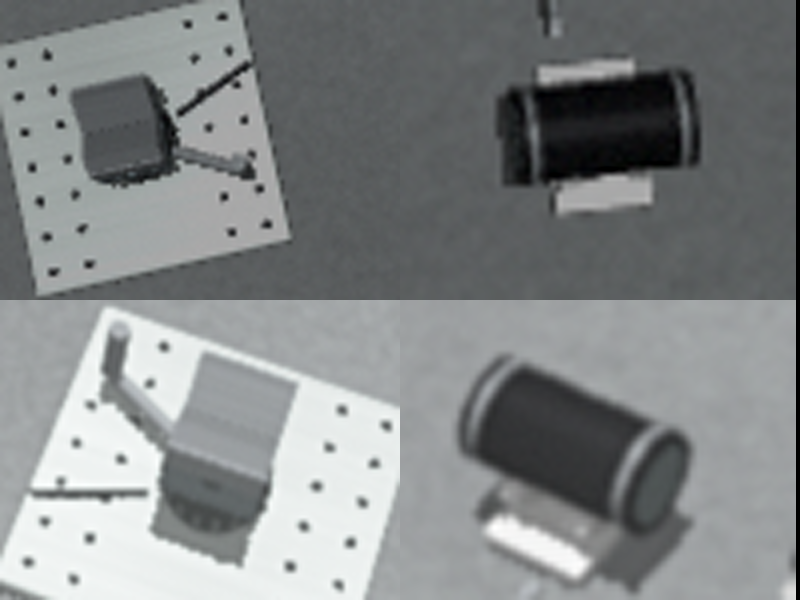

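```bash
python3 - <<'E'
from h import *
t=get_image("top"); s=get_image("scene")
tp=lambda x,y:(200+y/4,190+x/4); sp=lambda x,y:(290+(y-300)/4,345+x/4)
tl=lambda x,y:(222+y/6,355+(x-400)/6); sl=lambda x,y:(200+(y-300)/6,210+(x-400)/6)
def show(n,im,pts,z):
    P=np.array([at_z(im,*p,z)[:2] for p in pts]); print(n,P.round(1).tolist(),
     "len",np.linalg.norm(np.diff(P,axis=0),axis=1).round(1),"ang",[round(float(np.arctan2(*(b-a)[::-1])),3) for a,b in zip(P,P[1:])],"mean",P.mean(0).round(1))
show("plate t",t,[tp(240,0),tp(290,238),tp(38,295)],12)
show("line t",t,[tp(180,112),tp(250,64)],12)
show("line s",s,[sp(148,492),sp(32,492)],12)
show("seat t",t,[tp(70,92),tp(150,75),tp(165,155),tp(88,172)],103.5)
show("seat s",s,[sp(203,352),sp(298,383),sp(268,472),sp(168,440)],103.5)
show("pintop t",t,[tp(248,168),tp(248,168)],72)
show("pintop s",s,[sp(119,330)]*2,72)
show("lens t",t,[tl(500,92),tl(690,70),tl(700,163),tl(505,185)],41)
def tri(a,b):
    A=[];B=[]
    M=np.zeros((3,3));v=np.zeros(3);rs=[]
    for im,p in((t,a),(s,b)):
        o,d=ray(im,*p);d/=np.linalg.norm(d);Q=np.eye(3)-np.outer(d,d);M+=Q;v+=Q@o;rs.append((Q,o))
    x=np.linalg.solve(M,v); return x.round(1),[round(float(np.linalg.norm(Q@(x-o))),1) for Q,o in rs]
print("lens",tri(tl(599,127),sl(577,443)),tri((243,387),(225,238)))
print("eye",tri((243,340),(248,287)))
print("pin",tri(tp(248,168),sp(119,330)))
print("v",tri((230,218),(312,401)))
E
```

```text
plate t [[690.0, 113.3], [523.8, 71.4], [479.6, 242.6]] len [171.3 176.8] ang [-2.895, 1.824] mean [564.5 142.4]
line t [[609.5, 151.3], [644.8, 104.3]] len [58.8] ang [-0.928] mean [627.1 127.8]
line s [[608.5, 156.5], [645.6, 108.2]] len [60.8] ang [-0.916] mean [627.  132.3]
seat t [[605.9, 208.9], [618.7, 157.4], [566.3, 145.0], [553.7, 194.3]] len [53.  53.8 50.9] ang [-1.328, -2.91, 1.82] mean [586.2 176.4]
seat s [[573.4, 154.1], [560.0, 200.8], [611.7, 214.2], [626.3, 166.8]] len [48.6 53.5 49.6] ang [1.851, 0.254, -1.273] mean [592.9 184. ]
pintop t [[563.6, 94.8], [563.6, 94.8]] len [0.] ang [0.0] mean [563.6  94.8]
pintop s [[569.6, 105.6], [569.6, 105.6]] len [0.] ang [0.0] mean [569.6 105.6]
lens t [[589.9, -225.7], [602.5, -311.8], [560.1, -316.7], [547.5, -228.7]] len [87.  42.7 88.9] ang [-1.426, -3.027, 1.712] mean [ 575.  -270.7]
lens (array([ 574.8, -270.2,   40.1]), [0.8, 0.8]) (array([ 577.1, -269.6,   37.8]), [1.9, 1.9])
eye (array([ 568.4, -135.7,   47.6]), [4.7, 4.7])
pin (array([563.7,  99.4,  59.3]), [3.3, 3.3])
v (array([588.1, 176.9, 111.3]), [2.5, 2.5])
```

move_arm(
  motion=[
    [26,-31,-2,0,0,-0.1,40],
    [52,-62,-4,0,0,-0.2,40],
    [78,-93,-6,0,0,-0.3,40],
    [104,-124,-8,0,0,-0.4,40],
    [130,-155,-10,0,0,-0.5,40],
  ],
)

```text
t: 1.82
ee_pos: [274.3, 451.8, 212.7]
orientation: [-2.872, -1.273, -0.0]
ft_force: [0.9, 0.6, 0.4]
width: 58.1
```

move_arm(
  motion=[
    [26,-31,-2,0,0,-0.1,40],
    [52,-62,-4,0,0,-0.2,40],
    [78,-93,-6,0,0,-0.3,40],
    [104,-124,-8,0,0,-0.4,40],
    [130,-155,-10,0,0,-0.5,40],
  ],
)

```text
t: 2.23
ee_pos: [404.6, 296.7, 202.9]
orientation: [-3.098, -0.523, -0.001]
ft_force: [0.9, 0.6, 0.2]
width: 39.7
```

move_arm(
  motion=[
    [26,-31,-2,0,0,-0.1,40],
    [52,-62,-4,0,0,-0.2,40],
    [78,-93,-6,0,0,-0.3,40],
    [104,-124,-8,0,0,-0.4,40],
    [130,-155,-10,0,0,-0.5,40],
  ],
)

```text
t: 2.65
ee_pos: [534.7, 141.4, 192.8]
orientation: [-3.131, 0.261, -0.001]
ft_force: [0.7, 1.1, 0.1]
width: 40.3
```

move_arm(
  motion=[
    [11,-13,-27,0,0,-0.05,40],
    [22,-26,-54,0,0,-0.1,40],
    [33,-38,-81,0,0,-0.11,40],
    [33,-38,-100,0,0,-0.11,40],
    [33,-38,-105,0,0,-0.11,40],
  ],
)

```text
t: 3.07
ee_pos: [565.0, 104.1, 84.5]
orientation: [3.111, -0.427, -0.007]
ft_force: [-0.2, 0.5, 0.1]
width: 39.9
```

```bash
python3 - <<'E'
from h import *
o=get_obs();print(o["ee_pos"])
f=lambda i,r,c,h,w,k:cv2.resize(i[r:r+h,c:c+w],None,fx=k,fy=k,interpolation=cv2.INTER_CUBIC)
W=[]
for n,(r,c) in(("top",(195,190)),("scene",(250,325))):
    im=get_image(n); g=im["color"][:,:,::-1].copy()
    W.append(f(g,r,c,100,80,5)); print(n,pix(im,o["ee_pos"]),(pix(im,o["ee_pos"])-[c,r]+.5)*5-.5)
cv2.imwrite("pics/c2.png",np.hstack(W))
E
```

```text
[565.01815834 104.07157465  84.51214764]
top [247.93859585 240.70578495] [291.69297927 230.52892477]
scene [375.96023692 292.37127094] [256.80118459 213.85635472]
```

View pics/c2.png

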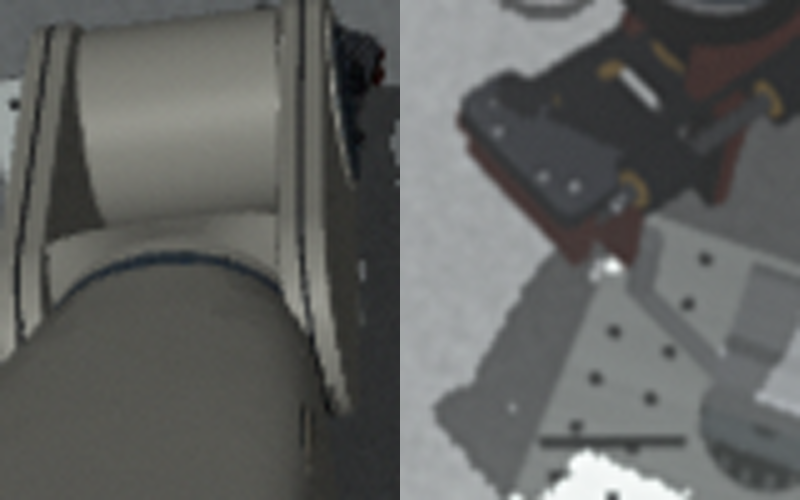

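```bash
python3 - <<'E'
from h import *
im=get_image("scene"); psi=-.275; o=np.array([565,104,84.5])
q=lambda P:((pix(im,P)-[325,250]+.5)*5-.5+[400,0]).round().astype(int).tolist()
u=np.array([np.cos(psi),np.sin(psi),0]);v=np.array([-u[1],u[0],0])
for a in(-33,-20,20,33): print("tip",a,[q(o+a*u+b*v) for b in(-10,10)])
for z in(80,): print("body",[q(o+a*u+b*v+[0,0,z]) for a in(-89,89) for b in(-37,37)])
for P in([568,103,72],[568,103,33],[590,180,103.5],[590,180,29],[637,117,12]): print(P,q(P))
for k in("lever_pin","post_axis","lock_mark"): print(k,[(m["p"],m["location"]) for m in mark_of(im,k)[:2]])
E
```

```text
tip -33 [[700, 158], [732, 190]]
tip -20 [[677, 173], [709, 206]]
tip 20 [[604, 222], [636, 255]]
tip 33 [[580, 238], [612, 271]]
body [[781, -64], [909, 54], [441, 152], [565, 286]]
[568, 103, 72] [648, 234]
[568, 103, 33] [638, 283]
[590, 180, 103.5] [790, 330]
[590, 180, 29] [764, 422]
[637, 117, 12] [571, 439]
lever_pin [(0.51, [302.5, 374.0])]
post_axis [(0.96, [333.8, 399.2])]
lock_mark [(0.7, [337.2, 358.4]), (0.5, [225.5, 235.6])]
```

move_arm(
  motion=[
    [3,-1,-15,0,0,0,40],
    [3,-1,-30,0,0,0,40],
    [3,-1,-42,0,0,0,40],
    [3,-1,-42,0,0,0,20],
    [3,-1,-42,0,0,0,20],
  ],
)

```text
t: 3.78
ee_pos: [569.3, 104.5, 45.8]
orientation: [3.113, -0.424, -0.001]
ft_force: [0.4, -0.1, -0.4]
width: 30.0
```

move_arm(
  motion=[
    [0,0,0,0,0,0,20],
    [0,0,0,0,0,0,10],
    [0,0,0,0,0,0,10],
    [0,0,0,0,0,0,10],
  ],
)

```text
t: 4.12
ee_pos: [569.9, 104.3, 46.4]
orientation: [-3.113, 0.424, -0.001]
ft_force: [-0.9, -0.3, 3.1]
width: 10.7
```

move_arm(
  motion=[
    [0,0,0,0,0,0,6],
    [0,0,0,0,0,0,6],
  ],
)

```text
t: 4.28
ee_pos: [570.0, 104.3, 46.4]
orientation: [-3.113, 0.424, -0.002]
ft_force: [-0.9, 0.5, 6.2]
width: 11.3
```

move_arm(
  motion=[
    [7,-1.5,0,0,0,0.091,16],
    [14,-2.5,0,0,0,0.182,16],
    [21,-2.6,0,0,0,0.273,16],
    [28.4,-2.2,0,0,0,0.364,16],
    [35.4,-1.1,0,0,0,0.455,16],
  ],
)

```text
t: 4.7
ee_pos: [604.7, 103.1, 45.4]
orientation: [-3.128, -0.295, 0.002]
ft_force: [-1.3, 1.0, -0.9]
width: 16.2
```

move_arm(
  motion=[
    [7,1.7,0,0,0,0.091,16],
    [13.7,4.1,0,0,0,0.182,16],
    [20.1,7,0,0,0,0.273,16],
    [26.3,10.5,0,0,0,0.364,16],
    [32.1,14.5,0,0,0,0.454,16],
  ],
)

```text
t: 5.12
ee_pos: [636.7, 117.6, 45.3]
orientation: [-2.981, -0.991, 0.002]
ft_force: [-1.0, -0.8, -0.6]
width: 16.2
```

move_arm(
  motion=[
    [0,0,0,0,0,0,16],
    [0,0,0,0,0,0,8],
    [0,0,0,0,0,0,8],
    [0,0,0,0,0,0,8],
  ],
)

```text
t: 5.45
ee_pos: [636.9, 117.5, 45.5]
orientation: [-2.984, -0.982, -0.0]
ft_force: [1.2, -0.2, -2.3]
width: 11.5
```

```bash
python3 - <<'E'
from h import *
print(get_obs())
f=lambda i,r,c,h,w,k:cv2.resize(i[r:r+h,c:c+w],None,fx=k,fy=k,interpolation=cv2.INTER_CUBIC)
im=get_image("scene"); cv2.imwrite("pics/c3.png",f(im["color"][:,:,::-1],260,325,80,100,6))
for k in("lever_pin","post_axis","lock_mark"): print(k,[(m["p"],m["location"]) for m in mark_of(im,k)[:2]])
E
```

```text
{'t': 5.45, 'qpos': array([ 1.64083030e-01,  6.81935547e-01,  1.66294968e+00,  3.87386984e-05,
        7.96643562e-01, -4.71958429e-01]), 'qvel': array([-0.00218613,  0.00048766, -0.00059867,  0.00027475, -0.00050303,
       -0.00830415]), 'joint_torque': array([-1.04013593e-01, -6.29800344e+01, -2.03295529e+01, -3.19089764e-02,
        3.50634316e-01, -6.27193258e-04]), 'ee_pos': array([636.85214376, 117.51533982,  45.5274819 ]), 'orientation': array([-2.98405777e+00, -9.82289756e-01, -1.05810182e-04]), 'ft_force': array([ 1.18733307, -0.23120967, -2.29695066]), 'moment': array([ 0.04801433, -0.20523382, -0.03627149]), 'width': 11.518910257283496}
lever_pin []
post_axis [(0.95, [336.1, 402.1])]
lock_mark [(0.58, [335.9, 357.1]), (0.32, [249.7, 285.1])]
```

View pics/c3.png

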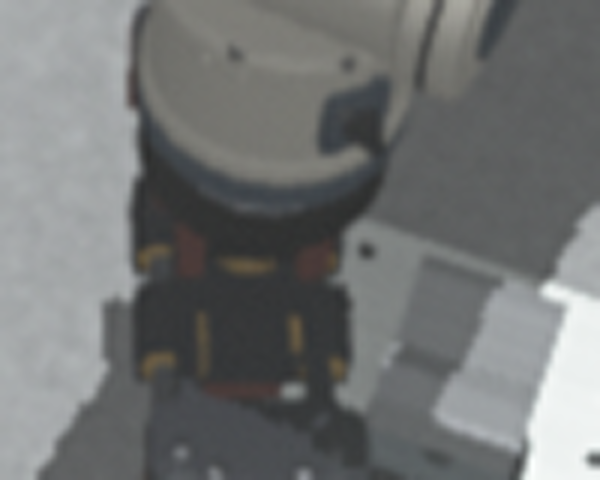

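move_arm(
  motion=[
    [0,0,0,0,0,0,30],
    [0,0,0,0,0,0,30],
    [0,0,40,0,0,0,40],
    [0,0,80,0,0,0,60],
    [-2,-10,119,0,0,0,87],
  ],
)

```text
t: 6.07
ee_pos: [634.7, 108.6, 165.7]
orientation: [-2.982, -0.986, 0.002]
ft_force: [1.2, 0.1, -0.3]
width: 41.5
```

move_arm(
  motion=[
    [-6,-40,0,0,0,-0.06,87],
    [-12,-80,0,0,0,-0.12,87],
    [-18,-120,0,0,0,-0.18,87],
    [-24,-160,0,0,0,-0.24,87],
    [-30,-200,0,0,0,-0.3,87],
  ],
)

```text
t: 6.48
ee_pos: [604.5, -94.0, 165.2]
orientation: [3.097, 0.524, 0.001]
ft_force: [1.1, 0.4, 0.6]
width: 74.5
```

move_arm(
  motion=[
    [-6,-40,-5,0,0,-0.06,87],
    [-12,-80,-10,0,0,-0.12,87],
    [-18,-120,-20,0,0,-0.18,87],
    [-24,-160,-30,0,0,-0.19,87],
    [-30,-178,-35,0,0,-0.19,87],
  ],
)

```text
t: 6.9
ee_pos: [574.1, -274.6, 129.1]
orientation: [3.132, 0.227, 0.0]
ft_force: [0.9, 0.1, -0.8]
width: 87.2
```

```bash
python3 - <<'E'
from h import *
o=get_obs();print(o["t"],o["ee_pos"],o["orientation"])
f=lambda i,r,c,h,w,k:cv2.resize(i[r:r+h,c:c+w],None,fx=k,fy=k,interpolation=cv2.INTER_CUBIC)
t=get_image("top"); s=get_image("scene")
save(t,"t4.png");save(s,"s4.png")
W=np.zeros((600,800,3),np.uint8)
W[:300,:400]=f(t["color"][:,:,::-1],200,190,75,100,4);W[300:,:400]=f(s["color"][:,:,::-1],290,345,75,100,4)
W[:300,400:]=f(t["color"][:,:,::-1],205,340,75,100,4);W[300:,400:]=f(s["color"][:,:,::-1],180,190,75,100,4)
cv2.imwrite("pics/c4.png",W)
for im,k in((t,"T"),(s,"S")):
  for n,z in (("lever_pin",56),("post_axis",29),("lock_mark",12)): print(k,n,[(round(m["p"],2),at_z(im,*m["location"],z).round(1)) for m in mark_of(im,n)[:2]])
E
```

```text
6.9 [ 574.12436012 -274.57821272  129.10102085] [3.13231123e+00 2.27032454e-01 1.75941843e-04]
T lever_pin [(0.7, array([635.8, 117.5,  56. ]))]
T post_axis [(0.33, array([710.2, -38.7,  29. ]))]
T lock_mark [(0.74, array([640.4, 117.2,  12. ]))]
S lever_pin [(0.68, array([637.3, 118.6,  56. ]))]
S post_axis [(0.7, array([587.3, 184.5,  29. ]))]
S lock_mark [(0.88, array([638.4, 114.5,  12. ]))]
```

View pics/c4.png

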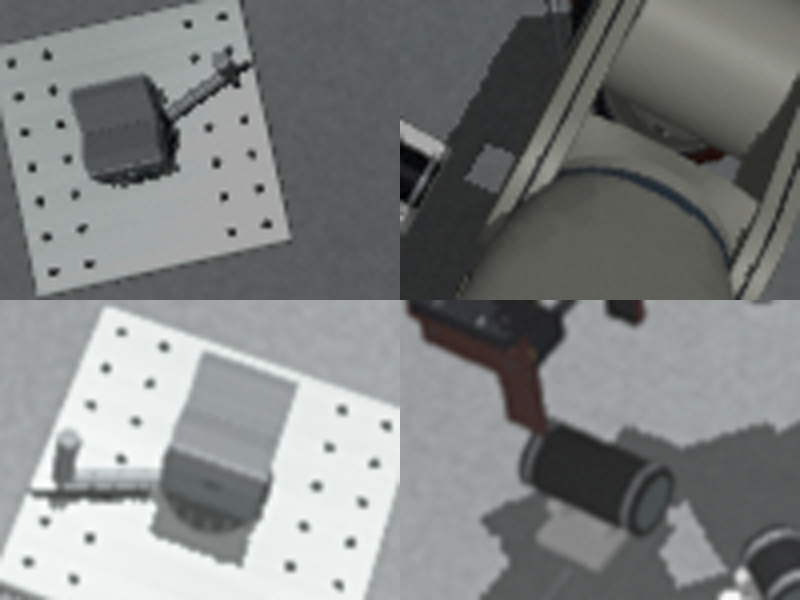

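move_arm(
  motion=[
    [1.4,4.5,-20,0,0,0,87],
    [1.4,4.5,-50,0,0,0,87],
    [1.4,4.5,-75,0,0,0,87],
    [1.4,4.5,-85,0,0,0,87],
    [1.4,4.5,-85,0,0,0,87],
  ],
)

```text
t: 7.72
ee_pos: [575.2, -264.1, 42.4]
orientation: [-3.131, -0.234, 0.006]
ft_force: [-0.8, -0.9, -0.4]
width: 86.8
```

move_arm(
  motion=[
    [0,-2,-4,0,0,0,87],
    [0,-5.5,-9,0,0,0,87],
    [0,-5.5,-9,0,0,0,87],
    [0,-5.5,-9,0,0,0,87],
  ],
)

```text
t: 8.05
ee_pos: [577.0, -271.9, 36.6]
orientation: [3.132, 0.232, 0.002]
ft_force: [0.5, -0.4, 0.5]
width: 87.3
```

```bash
python3 - <<'E'
from h import *
o=get_obs();print(o["t"],o["ee_pos"],o["orientation"])
f=lambda i,r,c,h,w,k:cv2.resize(i[r:r+h,c:c+w],None,fx=k,fy=k,interpolation=cv2.INTER_CUBIC)
s=get_image("scene")
g=s["color"][:,:,::-1]
psi=.145;u=np.array([np.cos(psi),np.sin(psi),0]);v=np.array([-u[1],u[0],0]);c=o["ee_pos"].copy()
Q=lambda P:tuple(((pix(s,P)-[195,180]+.5)*8-.5).round().astype(int).tolist())
W=f(g,180,195,75,90,8)
c[2]=41
for d in(-40,40):   # predicted end circles of a lens centred on the tool
    P=np.array([Q(c+d*v+22*(np.cos(a)*u+np.sin(a)*np.array([0,0,1]))) for a in np.linspace(0,6.28,40)])
    cv2.polylines(W,[P.reshape(-1,1,2)],True,(0,255,255),1)
cv2.imwrite("pics/c5.png",W)
E
```

```text
8.05 [ 577.00490336 -271.90952169   36.56439111] [3.13230101e+00 2.31542799e-01 2.00490222e-03]
```

View pics/c5.png

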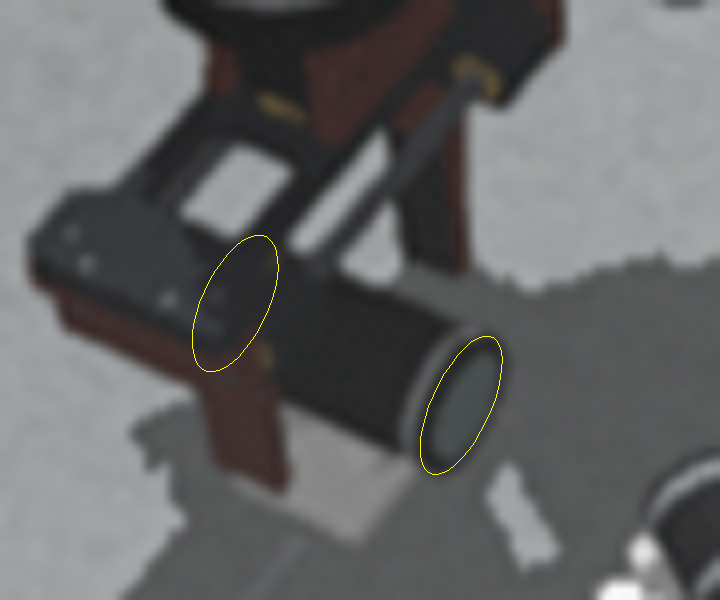

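move_arm(
  motion=[
    [-1,1,-3,0,0,0,87],
    [-1,1,-3,0,0,0,60],
    [-1,1,-3,0,0,0,38],
    [-1,1,-3,0,0,0,38],
    [-1,1,-3,0,0,0,38],
  ],
)

```text
t: 8.52
ee_pos: [575.5, -270.4, 32.8]
orientation: [3.133, 0.232, 0.0]
ft_force: [-0.5, 0.1, 0.9]
width: 63.5
```

move_arm(
  motion=[
    [0,0,0,0,0,0,38],
    [0,0,0,0,0,0,38],
    [0,0,0,0,0,0,38],
    [0,0,0,0,0,0,38],
    [0,0,0,0,0,0,38],
  ],
)

```text
t: 8.93
ee_pos: [575.7, -270.3, 32.7]
orientation: [3.133, 0.232, 0.001]
ft_force: [0.8, 1.0, -0.4]
width: 43.3
```

move_arm(
  motion=[
    [0,0,0,0,0,0,36],
    [0,0,5,0,0,0,36],
    [0,0,15,0,0,0,36],
    [0,0,30,0,0,0,36],
    [0,0,30,0,0,0,36],
  ],
)

```text
t: 9.35
ee_pos: [576.8, -271.1, 65.5]
orientation: [3.131, 0.232, 0.005]
ft_force: [0.6, -0.5, -2.6]
width: 43.5
```

move_arm(
  motion=[
    [0,0,40,0,0,0,36],
    [0,10,75,0,0,0,36],
    [1,35,95,0,0,0.01,36],
    [2,70,95,0,0,0.02,36],
    [3,105,95,0,0,0.03,36],
  ],
)

```text
t: 9.77
ee_pos: [579.3, -165.3, 159.8]
orientation: [3.128, 0.277, 0.006]
ft_force: [0.3, 0.0, -3.7]
width: 43.5
```

move_arm(
  motion=[
    [1,36,0,0,0,0.01,36],
    [2,72,0,0,0,0.02,36],
    [3,108,0,0,0,0.03,36],
    [4,144,0,0,0,0.04,36],
    [5,180,0,0,0,0.05,36],
  ],
)

```text
t: 10.18
ee_pos: [582.9, 16.3, 157.7]
orientation: [3.121, 0.358, -0.0]
ft_force: [0.4, -0.4, -3.3]
width: 43.2
```

move_arm(
  motion=[
    [1,36,0,0,0,0.01,36],
    [2,72,0,0,0,0.02,36],
    [3,108,0,0,0,0.025,36],
    [4,140,0,0,0,0.025,36],
    [6,165,0,0,0,0.025,36],
  ],
)

```text
t: 10.6
ee_pos: [588.8, 182.2, 157.6]
orientation: [-3.116, -0.398, 0.0]
ft_force: [0.6, -0.6, -2.5]
width: 43.3
```

move_arm(
  motion=[
    [0,0,0,0,0,0,36],
    [0,0,0,0,0,0,36],
    [0,0,0,0,0,0,36],
  ],
)

```text
t: 10.85
ee_pos: [589.0, 179.2, 157.4]
orientation: [3.116, 0.397, -0.001]
ft_force: [1.3, -0.1, -3.4]
width: 43.2
```

```bash
cat > look.py <<'E'
from h import *
import sys
o=get_obs();print(o["t"],o["ee_pos"],o["orientation"],o["ft_force"],o["width"])
psi=2*np.arctan2(o["orientation"][1],o["orientation"][0])
psi=(psi+np.pi/2)%np.pi-np.pi/2; print("psi",psi)
f=lambda i,r,c,h,w,k:cv2.resize(i[r:r+h,c:c+w],None,fx=k,fy=k,interpolation=cv2.INTER_CUBIC)
s=get_image("scene"); g=s["color"][:,:,::-1]
r0,c0=270,345
u=np.array([np.cos(psi),np.sin(psi),0]);v=np.array([-u[1],u[0],0]);c=o["ee_pos"]+[0,0,8.3]
Q=lambda P:tuple(((pix(s,P)-[c0,r0]+.5)*8-.5).round().astype(int).tolist())
W=f(g,r0,c0,75,100,8)
for d in(-40,40):
    P=np.array([Q(c+d*v+22*(np.cos(a)*u+np.sin(a)*np.array([0,0,1]))) for a in np.linspace(0,6.28,40)])
    cv2.polylines(W,[P.reshape(-1,1,2)],True,(0,255,255),1)
# seat top outline as believed
A=np.array([590,180,103.5]);a=.25;U=np.array([np.cos(a),np.sin(a),0]);V=np.array([-U[1],U[0],0])
P=np.array([Q(A+i*30*U+j*25*V) for i,j in((-1,-1),(1,-1),(1,1),(-1,1))])
cv2.polylines(W,[P.reshape(-1,1,2)],True,(0,255,0),1)
cv2.imwrite("pics/"+sys.argv[1],W)
E
python3 look.py c6.png
```

```text
10.85 [588.98786054 179.22360384 157.39169185] [ 3.11592518e+00  3.96979552e-01 -1.32797364e-03] [ 1.32171054 -0.10786012 -3.39086218] 43.20454100875374
psi 0.2534414868158228
```

View pics/c6.png

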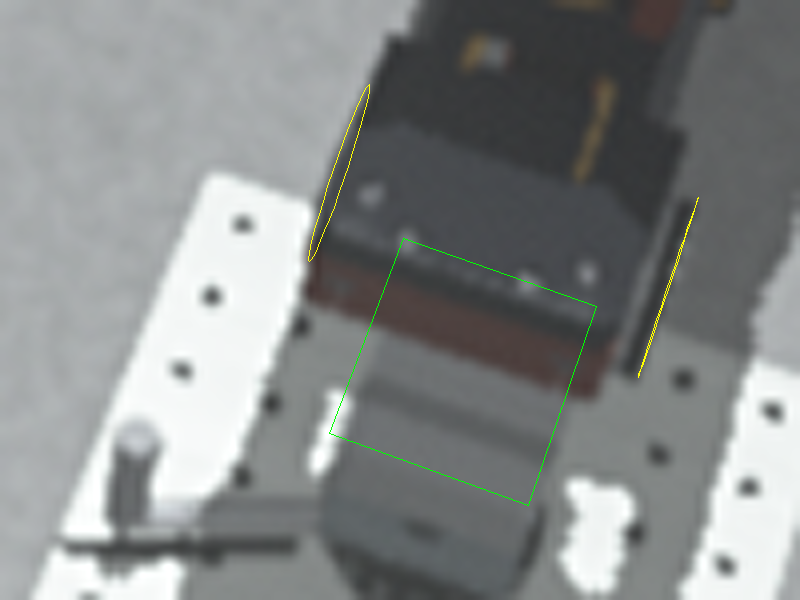

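```bash
python3 - <<'E'
from h import *
T={n:get_image(n) for n in("top","scene")}
W=[]
for n,fn,(r0,c0),k in(("top","pics/top0.png",(211,203),12),("scene","pics/scene0.png",(297,382),10)):
    im=T[n]; g=cv2.imread(fn); N=400//k+1
    w=cv2.resize(g[r0:r0+600//k//1,c0:c0+N],None,fx=k,fy=k,interpolation=cv2.INTER_CUBIC)[:500,:400]
    w=cv2.convertScaleAbs(w,alpha=1.6 if n=="top" else 1.2)
    Q=lambda P:tuple(((pix(im,P)-[c0,r0]+.5)*k-.5).round().astype(int).tolist())
    a=.25;U=np.array([np.cos(a),np.sin(a),0]);V=np.array([-U[1],U[0],0])
    for z,col in((103.5,(0,255,0)),):
        A=np.array([590,180,z])
        P=np.array([Q(A+i*30*U+j*25*V) for i,j in((-1,-1),(1,-1),(1,1),(-1,1))]); cv2.polylines(w,[P.reshape(-1,1,2)],True,col,1)
        for h in(-20,20): cv2.line(w,Q(A+h*U-25*V),Q(A+h*U+25*V),(0,255,255),1)
    W.append(w); print(n,P.tolist())
cv2.imwrite("pics/c7.png",np.hstack(W))
E
```

```text
top [[329, 334], [274, 68], [48, 118], [102, 385]]
scene [[134, 28], [42, 271], [290, 361], [375, 113]]
```

View pics/c7.png

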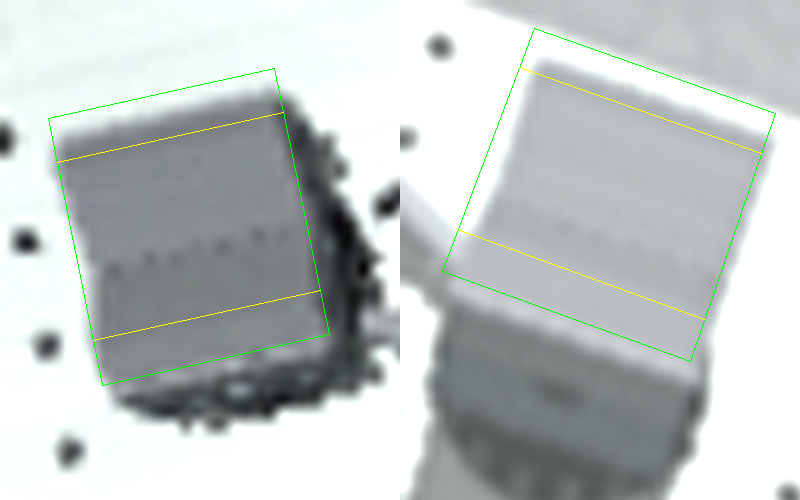

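move_arm(
  motion=[
    [1.1,2.4,-8,0,0,0,36],
    [1.1,2.4,-20,0,0,0,36],
    [1.1,2.4,-32,0,0,0,36],
    [1.1,2.4,-40,0,0,0,36],
    [1.1,2.4,-42,0,0,0,36],
  ],
)

```text
t: 11.42
ee_pos: [589.0, 181.4, 112.9]
orientation: [3.116, 0.396, -0.007]
ft_force: [-0.6, 0.8, -3.1]
width: 43.1
```

move_arm(
  motion=[
    [0,0,0,0,0,0,36],
    [0,0,0,0,0,0,36],
    [0,0,-1,0,0,0,36],
    [0,0,-2,0,0,0,36],
    [0,0,-2,0,0,0,36],
  ],
)

```text
t: 11.83
ee_pos: [590.7, 182.2, 114.0]
orientation: [-3.116, -0.396, -0.001]
ft_force: [-0.3, -0.4, -2.0]
width: 43.3
```

```bash
python3 look.py c8.png
```

```text
11.8333 [590.72811384 182.17714561 113.9704979 ] [-3.11636975e+00 -3.96454621e-01 -9.21492628e-04] [-0.3227031  -0.44339595 -1.96522783] 43.25927661655317
psi 0.2530742034329503
```

move_arm(
  motion=[
    [0,0,-1,0,0,0,36],
    [0,0,-2,0,0,0,36],
    [0,0,-2,0,0,0,36],
    [0,0,-2,0,0,0,36],
  ],
)

```text
t: 12.22
ee_pos: [590.5, 182.1, 111.6]
orientation: [3.116, 0.396, -0.0]
ft_force: [0.6, -0.0, -2.9]
width: 43.6
```

move_arm(
  motion=[
    [0,0,-1,0,0,0,36],
    [0,0,-2,0,0,0,36],
    [0,0,-2,0,0,0,36],
    [0,0,-2,0,0,0,36],
  ],
)

```text
t: 12.55
ee_pos: [590.5, 182.1, 109.9]
orientation: [-3.116, -0.396, 0.0]
ft_force: [-2.2, -1.3, 1.1]
width: 43.6
```

move_arm(
  motion=[
    [-1.2,-0.3,0,0,0,0,36],
    [-2.4,-0.6,0,0,0,0,36],
    [-2.4,-0.6,0,0,0,0,36],
    [-2.4,-0.6,0,0,0,0,36],
  ],
)

```text
t: 12.88
ee_pos: [588.0, 181.4, 109.4]
orientation: [3.116, 0.396, -0.0]
ft_force: [0.0, 0.2, -2.6]
width: 43.0
```

move_arm(
  motion=[
    [0,0,-0.7,0,0,0,36],
    [0,0,-1.5,0,0,0,36],
    [0,0,-1.5,0,0,0,36],
    [0,0,-1.5,0,0,0,36],
  ],
)

```text
t: 13.22
ee_pos: [588.1, 181.5, 108.0]
orientation: [3.116, 0.396, -0.0]
ft_force: [-0.3, -0.2, -2.5]
width: 43.1
```

move_arm(
  motion=[
    [0,0,-0.7,0,0,0,36],
    [0,0,-1.5,0,0,0,36],
    [0,0,-1.5,0,0,0,36],
    [0,0,-1.5,0,0,0,36],
  ],
)

```text
t: 13.55
ee_pos: [588.1, 181.4, 106.9]
orientation: [3.116, 0.396, -0.0]
ft_force: [-2.0, -1.3, 2.7]
width: 43.5
```

```bash
python3 look.py c9.png
```

```text
13.55 [588.08347974 181.44088188 106.90069044] [ 3.11646021e+00  3.96318274e-01 -1.36284598e-04] [-2.0047737  -1.29430716  2.68392926] 43.49208455661819
psi 0.25298082832107527
```

View pics/c9.png

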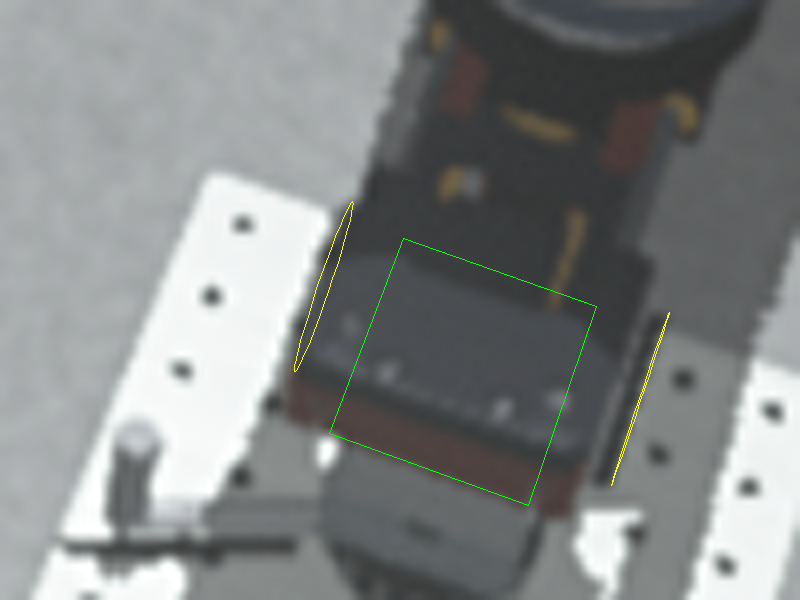

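```bash
python3 - <<'E'
from h import *
from scipy.ndimage import map_coordinates as mc
s=get_image("scene"); g=s["color"].mean(2); o=get_obs()["ee_pos"]
a=.253;U=np.array([np.cos(a),np.sin(a),0]);V=np.array([-U[1],U[0],0])
for h in(-8,0,8,14):   # along z on end circle, at camera side
    vs=np.arange(32,46,1.); c=o+[0,0,8.3]
    p=np.array([pix(s,c+v*V+h*np.array([0,0,1])) for v in vs])
    print("lens h",h,dict(zip(vs.astype(int).tolist(),mc(g,[p[:,1],p[:,0]],order=1).round().astype(int).tolist())))
g0=cv2.imread("pics/scene0.png").mean(2); t0=cv2.imread("pics/top0.png").mean(2); t=get_image("top")
A=np.array([590,180,103.5])
for nm,im,G,hs in(("s",s,g0,(-15,-5,5,15,25)),("t",t,t0,(-25,-15,15,25))):
  for side in(-1,1):
    for h in hs:
      vs=np.arange(16,34,1.)*side; z=0 if abs(h)>20 else -(20-abs(h))
      p=np.array([pix(im,A+v*V+h*U+[0,0,z]) for v in vs])
      print(nm,"seat u",h,dict(zip(vs.astype(int).tolist(),mc(G,[p[:,1],p[:,0]],order=1).round().astype(int).tolist())))
E
```

```text
lens h -8 {32: 81, 33: 89, 34: 98, 35: 93, 36: 80, 37: 73, 38: 73, 39: 89, 40: 114, 41: 128, 42: 133, 43: 133, 44: 131, 45: 131}
lens h 0 {32: 81, 33: 88, 34: 94, 35: 96, 36: 81, 37: 67, 38: 70, 39: 78, 40: 101, 41: 122, 42: 128, 43: 132, 44: 132, 45: 132}
lens h 8 {32: 75, 33: 78, 34: 82, 35: 82, 36: 76, 37: 67, 38: 71, 39: 90, 40: 109, 41: 123, 42: 130, 43: 132, 44: 130, 45: 128}
lens h 14 {32: 68, 33: 75, 34: 85, 35: 84, 36: 73, 37: 69, 38: 71, 39: 86, 40: 109, 41: 123, 42: 131, 43: 130, 44: 126, 45: 112}
s seat u -15 {-16: 158, -17: 158, -18: 157, -19: 156, -20: 160, -21: 168, -22: 185, -23: 209, -24: 226, -25: 231, -26: 234, -27: 233, -28: 233, -29: 233, -30: 233, -31: 233, -32: 234, -33: 233}
s seat u -5 {-16: 158, -17: 158, -18: 157, -19: 156, -20: 161, -21: 169, -22: 190, -23: 215, -24: 228, -25: 235, -26: 237, -27: 237, -28: 236, -29: 236, -30: 235, -31: 236, -32: 236, -33: 236}
s seat u 5 {-16: 148, -17: 148, -18: 147, -19: 147, -20: 146, -21: 157, -22: 174, -23: 200, -24: 225, -25: 236, -26: 240, -27: 240, -28: 240, -29: 239, -30: 238, -31: 237, -32: 236, -33: 233}
s seat 
[... 1951 characters left out ...]
 159, -32: 159, -33: 159}
t seat u -25 {16: 86, 17: 86, 18: 86, 19: 86, 20: 86, 21: 86, 22: 88, 23: 91, 24: 95, 25: 112, 26: 136, 27: 158, 28: 161, 29: 162, 30: 163, 31: 162, 32: 162, 33: 161}
t seat u -15 {16: 80, 17: 80, 18: 79, 19: 79, 20: 79, 21: 79, 22: 82, 23: 84, 24: 96, 25: 110, 26: 125, 27: 139, 28: 153, 29: 160, 30: 159, 31: 158, 32: 151, 33: 142}
t seat u 15 {16: 86, 17: 86, 18: 86, 19: 85, 20: 85, 21: 86, 22: 87, 23: 89, 24: 94, 25: 100, 26: 118, 27: 138, 28: 154, 29: 155, 30: 156, 31: 156, 32: 157, 33: 157}
t seat u 25 {16: 115, 17: 114, 18: 114, 19: 115, 20: 115, 21: 114, 22: 113, 23: 122, 24: 133, 25: 142, 26: 146, 27: 152, 28: 155, 29: 154, 30: 154, 31: 149, 32: 145, 33: 135}
```

move_arm(
  motion=[
    [-0.5,-0.1,0,0,0,0,36],
    [-1,-0.25,0,0,0,0,36],
    [-1,-0.25,0,0,0,0,36],
    [-1,-0.25,0,0,0,0,36],
  ],
)

```text
t: 14.03
ee_pos: [587.2, 181.3, 106.7]
orientation: [-3.116, -0.396, -0.0]
ft_force: [-1.5, -0.8, 1.4]
width: 43.5
```

move_arm(
  motion=[
    [0,0,-0.4,0,0,0,36],
    [0,0,-0.8,0,0,0,36],
    [0,0,-0.8,0,0,0,36],
    [0,0,-0.8,0,0,0,36],
  ],
)

```text
t: 14.37
ee_pos: [587.2, 181.2, 105.9]
orientation: [-3.116, -0.396, -0.0]
ft_force: [-1.2, -1.6, 3.3]
width: 43.1
```

move_arm(
  motion=[
    [-0.3,-0.1,0,0,0,0,36],
    [-0.6,-0.15,-0.4,0,0,0,36],
    [-0.6,-0.15,-0.8,0,0,0,36],
    [-0.6,-0.15,-0.8,0,0,0,36],
    [-0.6,-0.15,-0.8,0,0,0,36],
  ],
)

```text
t: 14.78
ee_pos: [587.0, 181.2, 105.3]
orientation: [-3.116, -0.396, -0.002]
ft_force: [-0.0, 0.8, 3.1]
width: 43.3
```

move_arm(
  motion=[
    [0,0,-0.4,0,0,0,36],
    [0,0,-0.8,0,0,0,36],
    [0,0,-0.8,0,0,0,36],
    [0,0,-0.8,0,0,0,36],
  ],
)

```text
t: 15.12
ee_pos: [586.9, 181.2, 104.5]
orientation: [-3.116, -0.396, -0.001]
ft_force: [1.4, 1.2, 3.8]
width: 43.6
```

move_arm(
  motion=[
    [0.3,0.1,-0.8,0,0,0,36],
    [0.3,0.1,-1.6,0,0,0,36],
    [0.3,0.1,-2.4,0,0,0,36],
    [0.3,0.1,-2.4,0,0,0,36],
    [0.3,0.1,-2.4,0,0,0,36],
  ],
)

```text
t: 15.53
ee_pos: [587.0, 181.2, 102.0]
orientation: [-3.116, -0.396, -0.0]
ft_force: [-0.7, 0.8, 6.3]
width: 43.4
```

move_arm(
  motion=[
    [0,0,-0.7,0,0,0,36],
    [0,0,-1.4,0,0,0,36],
    [0,0,-1.4,0,0,0,36],
    [0,0,-1.4,0,0,0,36],
  ],
)

```text
t: 15.87
ee_pos: [587.0, 181.2, 100.8]
orientation: [-3.116, -0.396, -0.001]
ft_force: [-0.4, -0.8, 6.6]
width: 43.7
```

```bash
python3 look.py c10.png; python3 - <<'E'
from h import *
from scipy.ndimage import map_coordinates as mc
F=[];Z=[]
for _ in range(12):
    s=get_image("scene");o=get_obs();F.append(o["ft_force"]);Z.append(o["ee_pos"])
print(np.mean(F,0),np.std(F,0),np.mean(Z,0),np.std(Z,0))
g=s["color"].mean(2);o=np.mean(Z,0)
a=.253;U=np.array([np.cos(a),np.sin(a),0]);V=np.array([-U[1],U[0],0])
for h in(-8,0,8):
    vs=np.arange(36,44,1.);p=np.array([pix(s,o+[0,0,8.3+h]+v*V) for v in vs])
    print(h,mc(g,[p[:,1],p[:,0]],order=1).round().astype(int).tolist())
for k,z in(("lever_pin",56),("lock_mark",12)): print(k,[(round(m["p"],2),at_z(s,*m["location"],z).round(1)) for m in mark_of(s,k)[:2]])
E
```

```text
15.8667 [587.02499344 181.24137202 100.75303494] [-3.11640814e+00 -3.96412340e-01 -6.58625560e-04] [-0.44804157 -0.79620843  6.56321725] 43.65920477003523
psi 0.25304441657022636
[-0.09845168  0.43465321  6.43965164] [0.41928448 0.31660847 0.45514808] [586.99916198 181.21776458 100.74785981] [0.01415664 0.01336641 0.0161837 ]
-8 [82, 67, 69, 76, 97, 117, 125, 130]
0 [80, 70, 71, 90, 109, 123, 131, 132]
8 [74, 72, 75, 93, 116, 126, 132, 133]
lever_pin [(0.65, array([ 567.7, -130.6,   56. ])), (0.59, array([633., 111.,  56.]))]
lock_mark [(0.59, array([632.6, 110.8,  12. ])), (0.37, array([ 544.6, -156.2,   12. ]))]
```

View pics/c10.png

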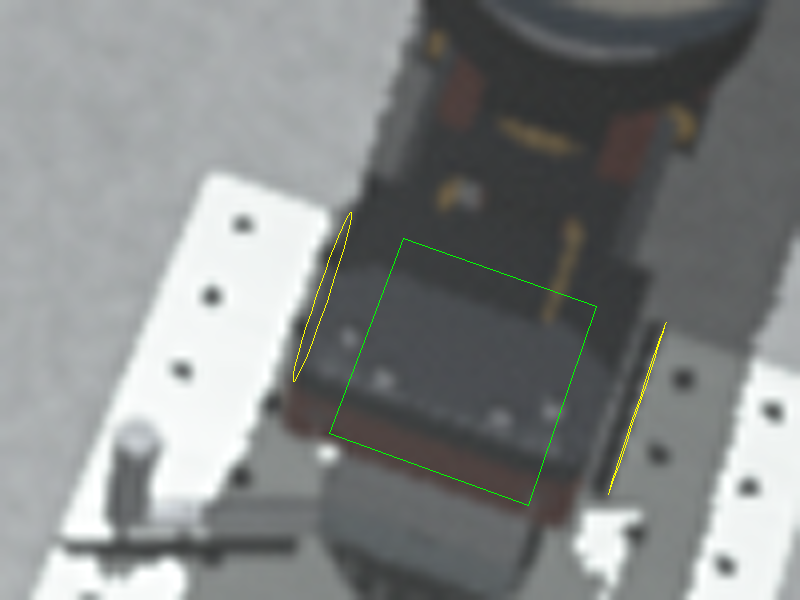

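```bash
python3 -c "
from workcell import *
print(close_job())"
```

```text
the job is handed in; nothing more can be done
None
```

I've handed the job in: the post is locked, and the longer barrel sits in the V seat, still gripped and pressed down. Robot time was about 17 s of the 69 s allowed.

- **Lock:** I swung the lever counter-clockwise about 0.91 rad. In both cameras it then lay over the black line, with the pin about 1 mm off it sideways. One late network reading of the pin and mark, with the arm in the way, was about 7 mm off the earlier ones. The last picture still showed the lever along the line.
- **Barrel, lengthwise:** It is centred in the V to about 1–2 mm. The scene camera says it should go about 0.7 mm further along the groove and the top camera says about 1 mm back, so I left it in between.
- **Barrel, sideways:** It first touched only one sloping face. I shifted it about 4 mm sideways until the sideways force was about zero, so it should bear on both faces.
- **Press:** The final downward push averages 6.4 N. From the heights, the seat has sunk about 6 mm of its 12 mm. The force alone suggests 5 to 6 mm. The seat itself was hidden from view at the end, so I could not see the sink directly.

The shorter barrel, the red look-alike and the other things were not touched.

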